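# Wind a worm-driven clamp one division on to a frame bar and lock it

## Robot

A 7-joint arm with a two-finger parallel gripper is mounted at the origin on the work surface. World frame = base frame: x ahead of the robot, y to its left, z up, the work surface at z = 0. Lengths are in mm, angles in rad, forces in N, time in s.
With the tool pointing down it reaches from about 425 to 875 mm from the base axis. Payload 4.7 kg.
Tool frame: the origin (TCP) lies midway between the tips of the shut fingers; the grasp point (between the pads) lies 19 mm behind it; z points along the fingers, y is the direction in which the jaws open and shut (so a half turn about z gives the same grasp; the last joint's range is limited). The gripper opens to 85 mm and grips with 20 to 120 N. Pads are 22 mm wide; open, the fingers measure 114 mm over their backs; the gripper's body (76 mm by 85 mm) begins 54 mm behind the grasp point. The pads swing forward as they close: fully open they stand 13 mm farther back than shut.
Start: joints at [-1.305, 0.321, -0.07, 1.45, 0.023, 1.371, -0.057], TCP at [161.972, 629.515, 231.349] pointing down, gripper open.
Joint ranges: [-2.86, 2.86], [-0.3, 2.09], [-1.38, 1.24], [0.06, 2.45], [-1.56, 4.7], [0.09, 2.05], [-2.69, 2.69]. Speed limits (rad/s): [2.57, 2.57, 3.14, 3.14, 3.14, 3.14, 3.14].

## Interface

Orientations are given as a 3x3 rotation matrix whose columns are the frame's x, y, z axes.
In Python, from workcell import arm gives the robot as it stands.
- The arm moves only by the tool carry_out, never from a script. Its argument "rows" is one flat list of numbers, 7 for each row, row after row: the turn, a rotation vector about the tool's x, y, z in degrees, then the shift along the tool's x, y, z in mm, then the opening, from 0 (shut) to 1 (fully open). A call has 1 to 10 rows; each row shifts and turns the commanded pose from where the row before left it, along the tool's axes as they then stand; what a row does not reach is not made up. A row lasts 1/10 s, in which the tool goes at most 50 mm and 8.59 degrees, less where a joint would pass 70% of its speed; a pose out of reach is approached as far as the arm can. A call with a gripper value outside its range is refused whole. The fingers move at their own pace and stop on an object; "force" is the grip in N (left out, the last holds). Time passes only in rows, so rows that do not move let the fingers close. It gives the time, the measured TCP pose, the force and the opening at its end, in the units of the state.
- arm.get_obs(): the state, without advancing time (a new reading comes with each control period).
- arm.read_camera(name): name is "side" or "top"; returns the picture (400x640x3 uint8, red, green, blue); there is no depth.
- arm.camera_params(name): a dict with "fx", "fy", "cx", "cy" (pixels), "R" (3x3) and "t" (3): a world point X has camera coordinates R X + t. Camera axes: x right, y down, z forward; pixel columns grow to the right and rows downward; lengths in mm; the calibration is good to about 2 mm. A picture is of the moment at which its call begins. camera_params takes no time and is no camera call.
- arm.sign_off(): hands the job in, once; it reports no verdict.
The state is a dict: "clock": time; "joints": joint angles; "dq": joint speeds; "effort": joint torques, N m; "tcp_pos": TCP position; "eef_rot": TCP orientation; "ft_force": force on the tool from outside, world axes, zero at the start; "wrist_torque": the same for the moment, N m; "opening": finger opening in mm.
Only numpy, scipy, OpenCV 4.12 (cv2) and the standard library are available. Lean on these libraries where they do the work, as an engineer would, in place of code of your own. Each camera call takes 0.05 s, during which the arm holds its last target.

## Task

Wind the swing arm of the clamping jig round by about one division, turning the crank clockwise (seen from above) by its knob, until the arm has pushed the loose aluminium frame bar fully home against the fence and you feel that it is firmly nipped; do not force it further, or the hollow bar is crushed. Then swing the lock lever all the way over to its end stop, let go; do not touch the bar itself, and leave the other things on the bench alone.

Things in the scene. Friction and masses are not known exactly. Their poses are not given: they have to be found in the camera images.
- crank_axis (a point): Fixed point on the crank's vertical axis, at mid-height of its knob, over the dark gearbox block on the jig, a grey plate 260 x 340 x 20 mm fixed on the bench. Axes are the jig's: x across the plate (away from the robot if not yawed), y along it towards the lock lever, z up. Clockwise from above closes the arm; 50 turns turn the arm once; up to 0.6 rad of slack comes first. In all it takes 3 to 4 turns.
- crank_grip (a point): Centre (half-way up) of the crank's upright black knob, 18 mm in diameter, 42 mm tall, spinning freely on its pin 30 mm from the crank axis; the crank disc (76 mm in diameter) has its top 23 mm below this point. It starts on the jig's -x side. Winding free takes about 7 to 9 N sideways along its path.
- swing_arm: The aluminium swing arm, 14 mm wide, on a disc 100 mm in diameter; origin on its vertical pivot, y along it to the nose. It closes anticlockwise from above. Each 1 N more at the crank knob than free winding is about 11 N of squeeze on the bar: it is firm from 25 N and crushed at 140 N, so stop at 4 to 7 N over free winding. The worm holds by itself when let go.
- nose (a point): Centre of the steel nose, an upright cylinder 24 mm in diameter at the end of the arm, 140 mm from its pivot. It presses on the far side of the bar.
- fence_face (a point): Middle of the upright steel fence's face, on which the bar must bear; the fence is fixed, 22 mm thick, 150 mm long, 40 mm tall. x points square out of the face towards the bar, y along the face. Its place across the jig differs from start to start.
- bar: The loose aluminium frame bar: 30 mm wide (its x), 140 mm long (its y), 36 mm tall; origin at the centre of its underside. It lies on the plate between fence and nose, some millimetres off the fence.
- bar_center (a point): Centre of the bar; 15 mm out from the fence face when it is home.
- lever_pivot (a point): Fixed point on the vertical pivot axis of the lock lever, at the mid-height of its knob.
- lever_grip (a point): Centre of the lock lever's upright black knob, 20 mm in diameter and 44 mm tall, fixed on the lever 70 mm from the pivot. The lever bar itself is 7 mm thick, its top 18.5 mm below this point.
- lever (a joint): Lock lever angle in rad: 0 to 0.2 as found (lever along the jig's y, unlocked), growing anticlockwise seen from above to 1.2 at its end stop (locked). It stays where it is left; it takes about 2 N at the knob.
- carton: A white carton 160 x 110 x 60 mm, to be left alone.
- driver: A screwdriver lying on the bench, to be left alone.
- tin: A tin 70 mm in diameter and 90 mm tall, to be left alone.
Not all that is in view belongs to the job. Leave any turquoise look-alike of the bar alone.

How it is judged:
By the outcome, as a careful person would: the job done as asked, in the order asked, and still so for the second after the job is handed in, with the robot touching nothing.
It also fails if it takes over 69 s, if anything falls off the work surface, if the arm or the gripper's body presses on something with over 40 N, if the wrist force passes 120 N, or if a joint passes its speed limit or range.

## Working session

There is one attempt and no reset: what is moved stays moved. The work goes in short steps, Python scripts to look and compute and a tool call to move; the robot and the scene stay as the last step left them, time stands still between calls to the robot, and variables do not carry over. Pictures are saved under pics/ and viewed, and the job is handed in when it is done.

Besides the shell and the picture viewer there is one more tool, called after ">>>" as name(argument=value, ...), one argument or row to a line, values as JSON. carry_out: Moves the arm, as the interface text tells. Its arguments: {"type":"object","properties":{"rows":{"type":"array"},"force":{"type":"number"}},"required":["rows"]}

```bash
mkdir -p pics; ls; python3 - <<'E'
from workcell import arm
import cv2
for n in ("top","side"):
    im=arm.read_camera(n); cv2.imwrite(f"pics/{n}0.png",im[:,:,::-1])
    print(n,arm.camera_params(n))
print(arm.get_obs())
E
```

```text
pics
top {'fx': 436.9445233033213, 'fy': 436.9445233033213, 'cx': 321.8753171655355, 'cy': 200.56255509074828, 'R': array([[-4.66651035e-03, -9.99666365e-01,  2.54043650e-02],
       [-9.89657684e-01,  9.74421488e-04, -1.43445878e-01],
       [ 1.43373265e-01, -2.58110167e-02, -9.89332047e-01]]), 't': array([  -7.20555753,  545.56942256, 1118.39336138])}
side {'fx': 479.70630000077057, 'fy': 479.70630000077057, 'cx': 313.69120836898367, 'cy': 199.4060330256291, 'R': array([[ 0.95812122, -0.28582778,  0.01749886],
       [-0.1444814 , -0.53526591, -0.83223526],
       [ 0.2472425 ,  0.79485401, -0.55414642]]), 't': array([-523.52134537,  179.94861455, 1283.93742642])}
{'clock': 0.1, 'joints': array([-1.3048621 ,  0.32177568, -0.07007008,  1.45154723,  0.02259848,
        1.37080948, -0.05691328]), 'dq': array([ 0.00023627, -0.00141379, -0.00152816, -0.00189796, -0.00058251,
        0.00057904,  0.00032572]), 'effort': array([-1.67665034e-04, -4.94878256e+01, -3.84007730e-01, -3.15211987e+01,
        1.31081449e-02,  7.44904275e-03,  8.13827086e-06]), 'tcp_pos': array([161.90196623, 629.01581388, 230.31825169]), 'eef_rot': array([[-9.68457075e-01,  2.49180210e-01, -3.42874951e-04],
       [ 2.49180427e-01,  9.68455553e-01, -1.71932725e-03],
       [-9.63631742e-05, -1.75053236e-03, -9.99998463e-01]]), 'ft_force': array([ 0.17267476, -0.27235426,  0.2156638 ]), 'wrist_torque': array([ 0.00322293,  0.02049955, -0.05813718]), 'opening': 85.53592991645195}
```

View pics/top0.png

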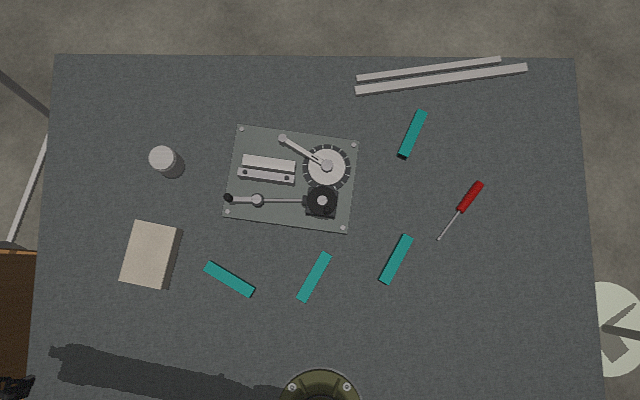

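View pics/side0.png

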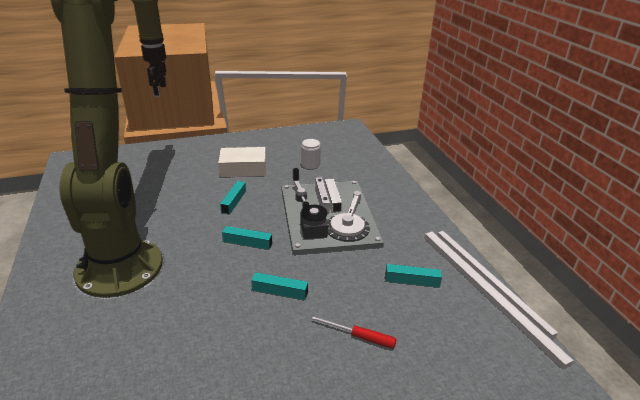

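```bash
python3 - <<'E'
import cv2
im=cv2.imread("pics/top0.png")[110:250,205:375]; cv2.imwrite("pics/topc.png",cv2.resize(im,None,fx=4.5,fy=4.2,interpolation=cv2.INTER_CUBIC) if 0 else cv2.resize(im,None,fx=4,fy=4,interpolation=cv2.INTER_CUBIC))
im=cv2.imread("pics/side0.png")[155:260,270:400]; cv2.imwrite("pics/sidec.png",cv2.resize(im,None,fx=5,fy=5,interpolation=cv2.INTER_CUBIC))
E
```

```text
(no output)
```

View pics/topc.png

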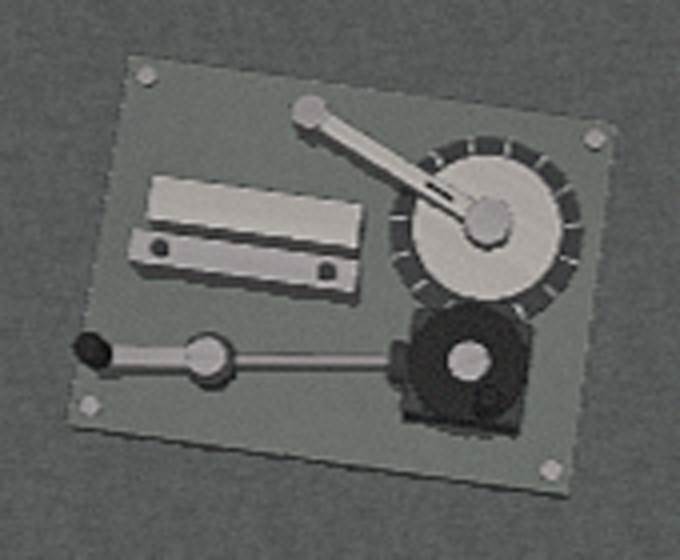

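View pics/sidec.png

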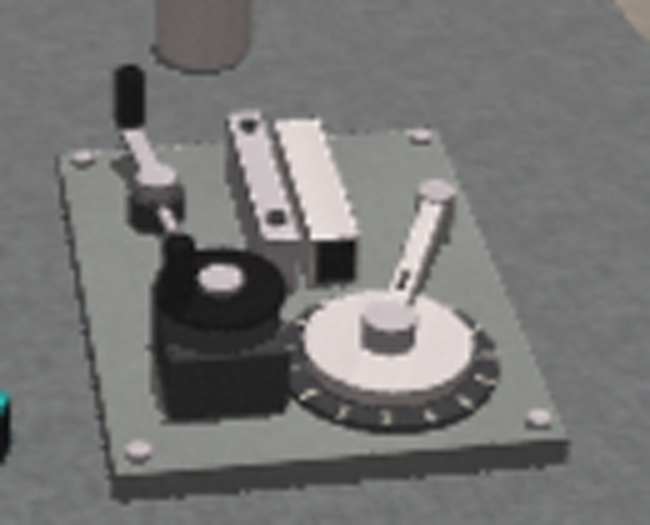

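```bash
cat > h.py <<'E'
import numpy as np,cv2
from workcell import arm
C={n:arm.camera_params(n) for n in("top","side")}
def K(n):
    c=C[n];return np.array([[c['fx'],0,c['cx']],[0,c['fy'],c['cy']],[0,0,1]])
def proj(n,X):
    c=C[n];X=np.atleast_2d(X);p=(X@c['R'].T+c['t'])@K(n).T
    return p[:,:2]/p[:,2:]
def tri(a,b):
    P=[K(n)@np.c_[C[n]['R'],C[n]['t']] for n in("top","side")]
    X=cv2.triangulatePoints(P[0],P[1],np.array(a,float).reshape(2,1),np.array(b,float).reshape(2,1)).ravel()
    X=X[:3]/X[3]
    e=np.linalg.norm(proj("top",X)-a),np.linalg.norm(proj("side",X)-b)
    return X,e
def onz(n,p,z):
    c=C[n];o=-c['R'].T@c['t'];d=c['R'].T@np.linalg.solve(K(n),[p[0],p[1],1]);return o+d*(z-o[2])/d[2]
tc=lambda u,v:np.array([205+(u+.5)/4-.5,110+(v+.5)/4-.5])
sc=lambda u,v:np.array([270+(u+.5)/5-.5,155+(v+.5)/5-.5])
E
python3 - <<'E'
from h import *
np.set_printoptions(precision=1,suppress=True)
for n in C: print(n,-C[n]['R'].T@C[n]['t'])
pts={'screwTL':((147,74),(420,135)),'screwTR':((595,138),(540,417)),'screwBR':((551,469),(138,450)),'screwBL':((90,405),(82,158)),
'crankcap':((469,361),(221,278)),'armcap':((489,222),(389,316)),'nose':((310,111),(437,187)),'leverpiv':((210,356),(157,178)),'leverknobtop':((93,348),(130,70)),
'crankknobtop':((488,400),(180,238)),
'fenceholeL':((160,247),(248,124)),'fenceholeR':((327,271),(276,217))}
for k,(a,b) in pts.items(): print(k,*tri(tc(*a),sc(*b)))
print('plate corners')
for a in((130,57),(615,125),(567,490),(70,427)): print(onz('top',tc(*a),20))
for a in((60,155),(112,477),(567,440),(440,135)): print('s',onz('side',sc(*a),20))
E
```

```text
top [ 379.5   21.1 1184.9]
side [  210.2 -1073.9   870.4]
screwTL [749.3 210.5  23.1] (np.float64(0.20171639084103424), np.float64(0.13579578268465942))
screwTR [706.  -96.8  23.2] (np.float64(0.6193540624021024), np.float64(0.49426466084848936))
screwBR [478.  -63.8  22.6] (np.float64(0.39461080909739077), np.float64(0.3119175287058633))
screwBL [521.7 243.5  21.6] (np.float64(0.4077770791890301), np.float64(0.2708348223220869))
crankcap [541.5  -7.7  90.1] (np.float64(0.6027964496110495), np.float64(0.44415163915439443))
armcap [639.6 -22.4  55. ] (np.float64(0.6026408404062418), np.float64(0.4540373773580158))
nose [714.4  96.2  57.8] (np.float64(0.661411921890849), np.float64(0.4643284118007081))
leverpiv [550.3 160.5  52.3] (np.float64(0.5049119472217967), np.float64(0.3443848695791343))
leverknobtop [550.1 228.8  92.9] (np.float64(0.8390380069454508), np.float64(0.5391132380324698))
crankknobtop [512.9 -18.4 129.4] (np.float64(1.123489552896872), np.float64(0.8148846147799932))
fenceholeL [620.6 193.   62.1] (np.float64(0.42555668456369306), np.float64(0.28345904460388044))
fenceholeR [604.8  84.1  62.1] (np.float64(0.46224148467939546), np.float64(0.3268783886512786))
plate corners
[761.8 223.   20. ]
[ 714.4 -110.6   20. ]
[463.1 -74.3  20. ]
[506.  256.9  20. ]
s [509.9 253.5  20. ]
s [459.8 -79.7  20. ]
s [ 716.  -116.5   20. ]
s [764.9 211.7  20. ]
```

```bash
python3 - <<'E'
import cv2,numpy as np
a=cv2.imread("pics/top0.png")[182:222,300:342]; b=cv2.imread("pics/side0.png")[195:245,295:335]
def g(i,s): 
    i=cv2.resize(i,None,fx=s,fy=s,interpolation=cv2.INTER_CUBIC).astype(float); return np.clip(255*(i/130)**.6,0,255).astype('uint8')
A=g(a,10);B=g(b,8)
o=np.zeros((400,750,3),'uint8');o[:400,:420]=A;o[:400,425:745]=B;cv2.imwrite("pics/z.png",o)
E
```

```text
(no output)
```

View pics/z.png

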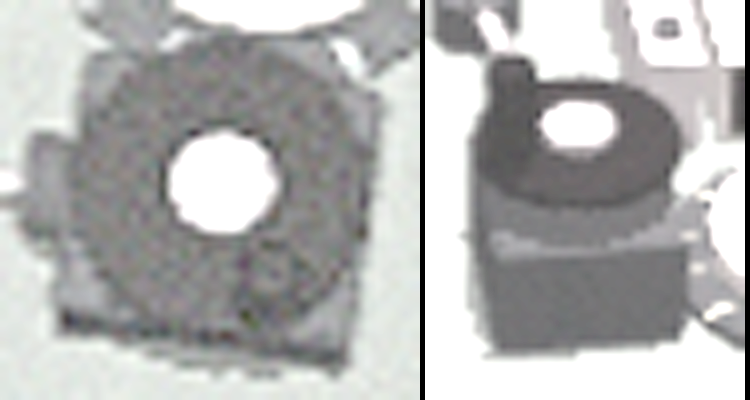

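```bash
python3 - <<'E'
from h import *
np.set_printoptions(precision=1,suppress=True)
A=lambda u,v:np.array([300+(u+.5)/10-.5,182+(v+.5)/10-.5])
B=lambda u,v:np.array([295+(u-425+.5)/8-.5,195+(v+.5)/8-.5])
print('cap',tri(A(222,182),B(578,125)))
print('disc',tri(A(220,183),B(578,144)))
for z in (120,125,127,130): print('knob',z,onz('top',A(275,266),z),onz('side',B(511,70),z))
for z in (80,83,86,90): print('disc',z,onz('top',A(220,183),z),onz('side',B(578,144),z))
E
```

```text
cap (array([541.5,  -7.4,  90. ]), (np.float64(0.4816300912257334), np.float64(0.3551776248536403)))
disc (array([542.1,  -7. ,  81.4]), (np.float64(0.32226052104369124), np.float64(0.23888421058135192)))
knob 120 [515.  -19.3 120. ] [516.8 -10.2 120. ]
knob 125 [514.4 -19.1 125. ] [514.7 -17.3 125. ]
knob 127 [514.1 -19.  127. ] [513.9 -20.1 127. ]
knob 130 [513.7 -18.9 130. ] [512.7 -24.4 130. ]
disc 80 [541.5  -6.9  80. ] [543.4  -5.1  80. ]
disc 83 [541.1  -6.8  83. ] [542.2  -9.1  83. ]
disc 86 [540.6  -6.7  86. ] [540.9 -13.2  86. ]
disc 90 [540.   -6.6  90. ] [539.2 -18.6  90. ]
```

>>> carry_out(
  rows=[0,0,-7.2,0,0,0,1,0,0,-7.2,0,0,0,1,0,0,0,-12,-22,0,1,0,0,0,-19,-35,0,1,0,0,0,-19,-35,0,1,0,0,0,-19,-35,0,1,0,0,0,-19,-35,0,1,0,0,0,-19,-35,0,1,0,0,0,-19,-35,0,1,0,0,0,-19,-35,0,1],
  force=60,
)

```text
clock: 1.1
tcp_pos: [307.3, 360.7, 231.0]
eef_rot: [[-1.0, 0.0, -0.0], [0.0, 1.0, -0.0], [0.0, -0.0, -1.0]]
ft_force: [-0.1, 0.6, 0.4]
opening: 85.5
```

>>> carry_out(
  rows=[0,0,0,-20,-37,0,1,0,0,0,-20,-37,0,1,0,0,0,-20,-37,0,1,0,0,0,-20,-37,0,1,0,0,0,-20,-37,0,1,0,0,0,-20,-37,0,1,0,0,0,-20,-37,0,1,0,0,0,-20,-37,0,1,0,0,0,-20,-37,0,1,0,0,0,-20,-37,10,0.6],
)

```text
clock: 2.1
tcp_pos: [507.9, -9.1, 222.3]
eef_rot: [[-1.0, 0.0, 0.003], [0.0, 1.0, 0.001], [-0.003, 0.001, -1.0]]
ft_force: [0.9, 0.1, 0.2]
opening: 73.3
```

>>> carry_out(
  rows=[0,0,0,-5,-8,20,0.6,0,0,0,0,0,20,0.6,0,0,0,0,0,20,0.6],
)

```text
clock: 2.4
tcp_pos: [511.5, -16.4, 160.2]
eef_rot: [[-1.0, 0.002, -0.0], [0.002, 1.0, -0.0], [0.0, -0.0, -1.0]]
ft_force: [-0.4, 0.5, -0.1]
opening: 51.4
```

```bash
python3 - <<'E'
from h import *
im=arm.read_camera("top");s=arm.read_camera("side")
a=cv2.resize(im[170:230,280:360,::-1],None,fx=5,fy=5,interpolation=2);b=cv2.resize(s[150:260,270:350,::-1],None,fx=5,fy=5,interpolation=2)
o=np.zeros((550,800,3),'uint8');o[:300,:400]=a;o[:550,400:800]=b;cv2.imwrite("pics/a1.png",np.clip(o*1.5,0,255).astype('uint8'))
print(arm.get_obs())
E
```

```text
{'clock': 2.5, 'joints': array([-0.59529733,  0.07640739,  0.6031079 ,  1.90445691, -0.04560128,
        1.18042607,  1.59401361]), 'dq': array([-0.0055955 , -0.0295343 , -0.00094894, -0.05161699,  0.01241178,
        0.03310217, -0.00893113]), 'effort': array([ 3.21823424e-01, -2.77061963e+01,  1.66185323e+00, -2.98704064e+01,
       -2.16212886e-02, -3.73072587e-01,  7.55847618e-02]), 'tcp_pos': array([509.31352008, -15.86370973, 158.4442498 ]), 'eef_rot': array([[-9.99982284e-01,  8.40496874e-04, -5.89288589e-03],
       [ 8.47009805e-04,  9.99999033e-01, -1.10281078e-03],
       [ 5.89195328e-03, -1.10778258e-03, -9.99982029e-01]]), 'ft_force': array([-0.00361706, -0.27176664, -0.99707715]), 'wrist_torque': array([ 0.01385219,  0.036464  , -0.02012477]), 'opening': 50.78991034117823}
```

View pics/a1.png

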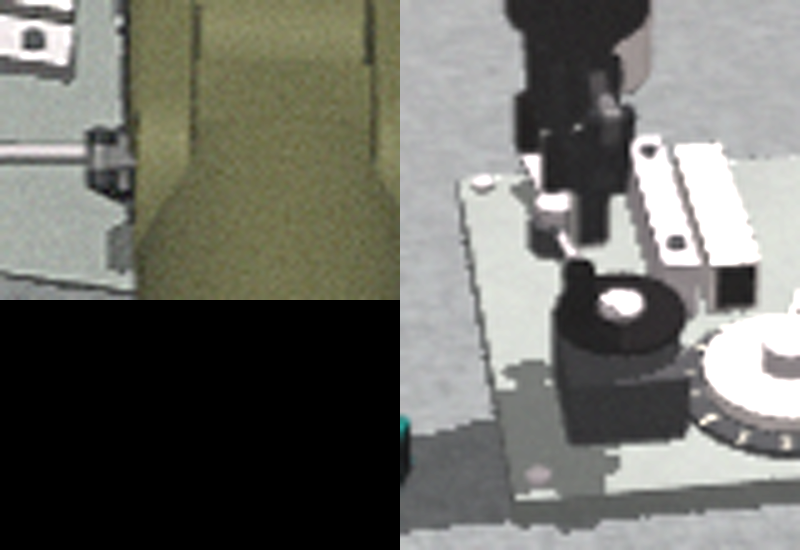

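>>> carry_out(
  rows=[0,0.3,0,-4.5,-3,15,0.6,0,0,0,0,0,15,0.6,0,0,0,0,0,15,0.6,0,0,0,0,0,10,0.6,0,0,0,0,0,5,0.6,0,0,0,0,0,0,0.6],
)

```text
clock: 3.1
tcp_pos: [515.8, -18.5, 101.3]
eef_rot: [[-1.0, 0.0, -0.006], [0.0, 1.0, -0.0], [0.006, -0.0, -1.0]]
ft_force: [0.4, -0.2, 0.4]
opening: 51.4
```

```bash
python3 - <<'E'
from h import *
s=arm.read_camera("side")
b=cv2.resize(s[150:250,270:370,::-1],None,fx=6,fy=6,interpolation=2)
cv2.imwrite("pics/a2.png",np.clip(255*(b/130.)**.6,0,255).astype('uint8'))
o=arm.get_obs();print(o['tcp_pos'],o['ft_force'],o['eef_rot'][:,2])
E
```

```text
[516.18544987 -18.600651   101.72571546] [-0.16233268  0.09258843 -0.90810242] [-4.82763266e-03  7.22445199e-05 -9.99988344e-01]
```

View pics/a2.png

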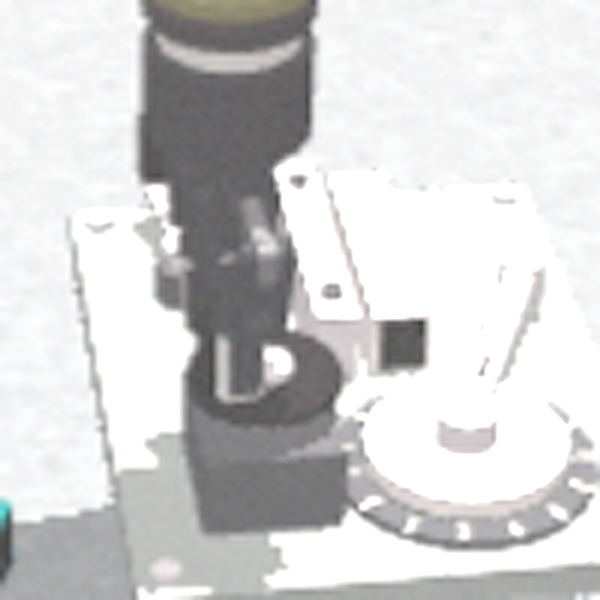

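>>> carry_out(
  rows=[0,0.3,0,1.5,0,6,0.4,0,0,0,0,0,0,0,0,0,0,0,0,0,0,0,0,0,0,0,0,0,0,0,0,0,0,0,0,0,0,0,0,0,0,0],
  force=60,
)

```text
clock: 3.75
tcp_pos: [514.4, -18.7, 95.5]
eef_rot: [[-1.0, 0.0, -0.01], [0.0, 1.0, 0.0], [0.01, 0.0, -1.0]]
ft_force: [-1.2, 0.4, 1.0]
opening: 16.6
```

```bash
python3 - <<'E'
from h import *
o=arm.get_obs();print(o)
E
```

```text
{'clock': 3.75, 'joints': array([-0.56975266,  0.17109874,  0.60528644,  1.95503622, -0.11121985,
        1.0585976 ,  1.65468299]), 'dq': array([-0.00105047,  0.0007864 ,  0.0015358 ,  0.00093019,  0.00067031,
       -0.00141947, -0.00023419]), 'effort': array([-1.68882741e-02, -3.08885193e+01,  2.99199142e+00, -2.77842414e+01,
       -1.25188299e-02, -2.61315275e-01, -2.19763788e-03]), 'tcp_pos': array([514.37113456, -18.65239358,  95.45698556]), 'eef_rot': array([[-9.99944918e-01,  4.82901997e-04, -1.04846297e-02],
       [ 4.81124886e-04,  9.99999869e-01,  1.72018358e-04],
       [ 1.04847114e-02,  1.66964467e-04, -9.99945020e-01]]), 'ft_force': array([-1.17091787,  0.37869005,  1.02478396]), 'wrist_torque': array([0.04048098, 0.18487164, 0.02269348]), 'opening': 16.571823269907583}
```

```bash
cat > arc.py <<'E'
import sys,numpy as np
# arc.py th0 step n : rows
def rows(th0,step,n,r=30,op=0):
    a=np.radians(th0-step*np.arange(n+1)); P=np.round(r*np.c_[np.cos(a),np.sin(a)],1)
    d=np.diff(P,axis=0); return [x for e in d for x in (0,0,0,round(-e[0],1)+0,round(e[1],1)+0,0,op)]
if __name__=="__main__":
    t,s,n=float(sys.argv[1]),float(sys.argv[2]),int(sys.argv[3]); 
    for k in range(0,n,10): print(t-s*k, [float(x) if x%1 else int(x) for x in rows(t-s*k,s,min(10,n-k))])
E
python3 arc.py 202.8 15 60
```

```text
202.8 [0, 0, 0, 2, 7.5, 0, 0, 0, 0, 0, 0.1, 7.9, 0, 0, 0, 0, 0, -2, 7.5, 0, 0, 0, 0, 0, -3.9, 6.8, 0, 0, 0, 0, 0, -5.5, 5.6, 0, 0, 0, 0, 0, -6.8, 4, 0, 0, 0, 0, 0, -7.5, 2, 0, 0, 0, 0, 0, -7.9, 0.1, 0, 0, 0, 0, 0, -7.5, -2, 0, 0, 0, 0, 0, -6.8, -3.9, 0, 0]
52.80000000000001 [0, 0, 0, -5.6, -5.5, 0, 0, 0, 0, 0, -4, -6.8, 0, 0, 0, 0, 0, -2, -7.5, 0, 0, 0, 0, 0, -0.1, -7.9, 0, 0, 0, 0, 0, 2, -7.5, 0, 0, 0, 0, 0, 3.9, -6.8, 0, 0, 0, 0, 0, 5.5, -5.6, 0, 0, 0, 0, 0, 6.8, -4, 0, 0, 0, 0, 0, 7.5, -2, 0, 0, 0, 0, 0, 7.9, -0.1, 0, 0]
-97.19999999999999 [0, 0, 0, 7.5, 2, 0, 0, 0, 0, 0, 6.8, 3.9, 0, 0, 0, 0, 0, 5.6, 5.5, 0, 0, 0, 0, 0, 4, 6.8, 0, 0, 0, 0, 0, 2, 7.5, 0, 0, 0, 0, 0, 0.1, 7.9, 0, 0, 0, 0, 0, -2, 7.5, 0, 0, 0, 0, 0, -3.9, 6.8, 0, 0, 0, 0, 0, -5.5, 5.6, 0, 0, 0, 0, 0, -6.8, 4, 0, 0]
-247.2 [0, 0, 0, -7.5, 2, 0, 0, 0, 0, 0, -7.9, 0.1, 0, 0, 0, 0, 0, -7.5, -2, 0, 0, 0, 0, 0, -6.8, -3.9, 0, 0, 0, 0, 0, -5.6, -5.5, 0, 0, 0, 0, 0, -4, -6.8, 0, 0, 0, 0, 0, -2, -7.5, 0, 0, 0, 0, 0, -0.1, -7.9, 0, 0, 0, 0, 0, 2, -7.5, 0, 0, 0, 0, 0, 3.9, -6.8, 0, 0]
-397.2 [0, 0, 0, 5.5, -5.6, 0, 0, 0, 0, 0, 6.8, -4, 0, 0, 0, 0, 0, 7.5, -2, 0, 0, 0, 0, 0, 7.9, -0.1, 0, 0, 0, 0, 0, 7.5, 2, 0, 0, 0, 0, 0, 6.8, 3.9, 0, 0, 0, 0, 0, 5.6, 5.5, 0, 0, 0, 0, 0, 4, 6.8, 0, 0, 0, 0, 0, 2, 7.5, 0, 0, 0, 0, 0, 0.1, 7.9, 0, 0]
-547.2 [0, 0, 0, -2, 7.5, 0, 0, 0, 0, 0, -3.9, 6.8, 0, 0, 0, 0, 0, -5.5, 5.6, 0, 0, 0, 0, 0, -6.8, 4, 0, 0, 0, 0, 0, -7.5, 2, 0, 0, 0, 0, 0, -7.9, 0.1, 0, 0, 0, 0, 0, -7.5, -2, 0, 0, 0, 0, 0, -6.8, -3.9, 0, 0, 0, 0, 0, -5.6, -5.5, 0, 0, 0, 0, 0, -4, -6.8, 0, 0]
```

>>> carry_out(
  rows=[0,0,0,2,7.5,0,0,0,0,0,0.1,7.9,0,0,0,0,0,-2,7.5,0,0,0,0,0,-3.9,6.8,0,0],
)

```text
clock: 4.15
tcp_pos: [516.4, 9.0, 95.2]
eef_rot: [[-1.0, 0.001, -0.015], [0.001, 1.0, -0.003], [0.015, -0.003, -1.0]]
ft_force: [-6.1, -6.0, 6.9]
opening: 16.1
```

>>> carry_out(
  rows=[0,0,0,-5.5,5.6,0,0,0,0,0,-6.8,4,0,0,0,0,0,-7.5,2,0,0,0,0,0,-7.9,0.1,0,0],
)

```text
clock: 4.55
tcp_pos: [543.6, 23.4, 95.1]
eef_rot: [[-1.0, -0.001, -0.017], [-0.001, 1.0, 0.0], [0.017, 0.0, -1.0]]
ft_force: [-9.1, -1.6, 9.2]
opening: 16.4
```

```bash
python3 - <<'E'
from h import *
for i in range(1):
  s=arm.read_camera("side")
  o=arm.get_obs();print(o['tcp_pos'],o['ft_force'],o['wrist_torque'],o['eef_rot'][:,2])
b=cv2.resize(s[150:250,270:370,::-1],None,fx=6,fy=6,interpolation=2)
cv2.imwrite("pics/a3.png",np.clip(255*(b/130.)**.6,0,255).astype('uint8'))
E
```

```text
[544.94904016  23.23137622  95.19321558] [-6.51973275 -0.58052954  7.42332742] [-0.28136472  1.6060542  -0.05650259] [-1.49095804e-02 -5.10433807e-04 -9.99888716e-01]
```

View pics/a3.png

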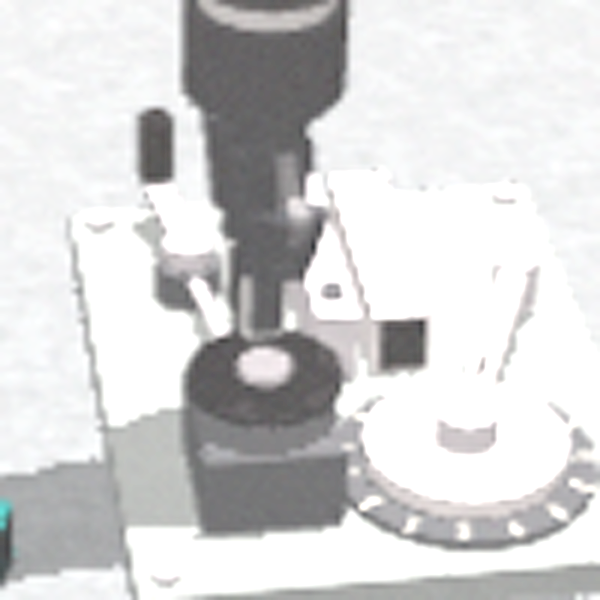

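>>> carry_out(
  rows=[0,0,0,-7.5,-2,0,0,0,0,0,-6.8,-3.9,0,0,0,0,0,-5.6,-5.5,0,0,0,0,0,-4,-6.8,0,0,0,0,0,-2,-7.5,0,0,0,0,0,-0.1,-7.9,0,0,0,0,0,2,-7.5,0,0,0,0,0,3.9,-6.8,0,0,0,0,0,5.5,-5.6,0,0,0,0,0,6.8,-4,0,0],
)

```text
clock: 5.6
tcp_pos: [558.4, -31.5, 95.9]
eef_rot: [[-1.0, -0.003, -0.0], [-0.003, 1.0, 0.002], [0.0, 0.002, -1.0]]
ft_force: [10.8, 1.7, -6.1]
opening: 16.5
```

>>> carry_out(
  rows=[0,0,0,7.5,-2,0,0,0,0,0,7.9,-0.1,0,0,0,0,0,7.5,2,0,0,0,0,0,6.8,3.9,0,0,0,0,0,5.6,5.5,0,0,0,0,0,4,6.8,0,0],
)

```text
clock: 6.2
tcp_pos: [515.9, -21.7, 95.6]
eef_rot: [[-1.0, 0.002, -0.006], [0.002, 1.0, -0.005], [0.006, -0.005, -1.0]]
ft_force: [4.0, -8.4, -3.7]
opening: 16.7
```

```bash
python3 - <<'E'
from h import *
s=arm.read_camera("side");t=arm.read_camera("top")
o=arm.get_obs();print(o['tcp_pos'],o['ft_force'],o['wrist_torque'],o['eef_rot'][:,2])
b=cv2.resize(s[150:260,270:400,::-1],None,fx=5,fy=5,interpolation=2)
cv2.imwrite("pics/a4.png",b);cv2.imwrite("pics/t4.png",t[:,:,::-1])
E
```

```text
[515.20025749 -20.25208039  95.55114759] [ 0.52798854 -5.30265348 -2.27869417] [-1.24599861 -0.21813557  0.0050027 ] [-0.00803216 -0.00347806 -0.99996169]
```

View pics/a4.png

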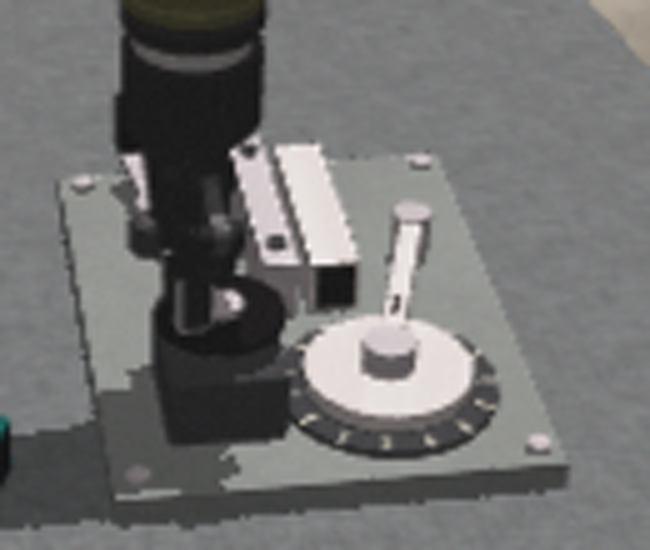

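View pics/t4.png

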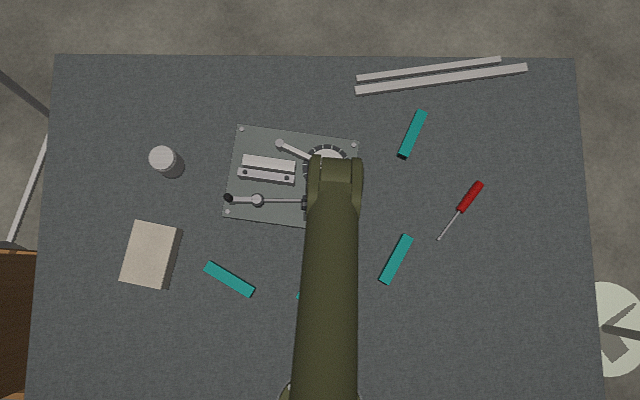

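>>> carry_out(
  rows=[0,0,0,2,7.5,0,0,0,0,0,0.1,7.9,0,0,0,0,0,-2,7.5,0,0,0,0,0,-3.9,6.8,0,0,0,0,0,-5.5,5.6,0,0,0,0,0,-6.8,4,0,0,0,0,0,-7.5,2,0,0,0,0,0,-7.9,0.1,0,0,0,0,0,-7.5,-2,0,0,0,0,0,-6.8,-3.9,0,0],
)

```text
clock: 7.3
tcp_pos: [557.9, 19.0, 95.0]
eef_rot: [[-1.0, -0.002, -0.017], [-0.002, 1.0, 0.002], [0.017, 0.002, -1.0]]
ft_force: [-9.9, 1.7, 9.5]
opening: 16.5
```

>>> carry_out(
  rows=[0,0,0,-5.6,-5.5,0,0,0,0,0,-4,-6.8,0,0,0,0,0,-2,-7.5,0,0,0,0,0,-0.1,-7.9,0,0,0,0,0,2,-7.5,0,0,0,0,0,3.9,-6.8,0,0,0,0,0,5.5,-5.6,0,0,0,0,0,6.8,-4,0,0,0,0,0,7.5,-2,0,0,0,0,0,7.9,-0.1,0,0],
)

```text
clock: 8.3
tcp_pos: [542.5, -36.6, 95.8]
eef_rot: [[-1.0, -0.001, -0.001], [-0.001, 1.0, -0.002], [0.001, -0.002, -1.0]]
ft_force: [8.7, -2.2, -6.3]
opening: 16.4
```

```bash
python3 - <<'E'
from h import *
s=arm.read_camera("side");t=arm.read_camera("top")
o=arm.get_obs();print(o['tcp_pos'],o['ft_force'],o['eef_rot'][:,2])
b=cv2.resize(s[150:260,270:400,::-1],None,fx=5,fy=5,interpolation=2)
cv2.imwrite("pics/a5.png",b);cv2.imwrite("pics/t5.png",cv2.resize(t[110:250,205:375,::-1],None,fx=4,fy=4,interpolation=2))
E
```

```text
[540.94146332 -36.63910865  95.68603807] [ 5.69374893 -3.10448024 -4.67501511] [-0.00355878 -0.00101333 -0.99999315]
```

View pics/t5.png

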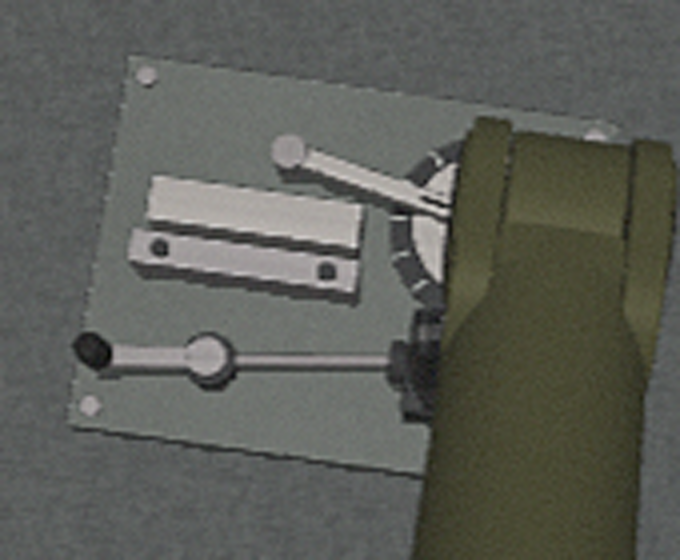

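View pics/a5.png

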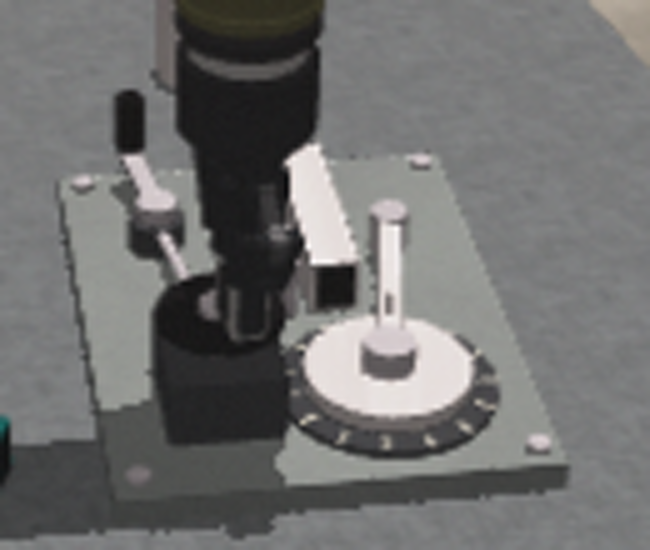

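```bash
python3 - <<'E'
from h import *
np.set_printoptions(precision=1,suppress=True)
y=np.array([.1395,.990]);x=np.array([.990,-.1395])
ax=np.array([541.8,-7.2])
def j(p,z): 
    q=onz('top',tc(*p),z)[:2]-ax; return np.array([q@x,q@y])
print('nose now',j((288,150),57.8),'nose0',j((310,111),57.8),'armpiv',j((489,222),56))
for n,p in (('bar far L',(153,176)),('bar far R',(363,205)),('bar near R',(360,249)),('bar near L',(147,219)),): print(n,j(p,56))
for n,p in (('f far L',(133,229)),('f far R',(357,262)),('f near L',(129,259)),('f near R',(355,290))): print(n,j(p,60))
print((j((147,219),56)-j((153,176),56)))
E
```

```text
nose now [126.2 137. ] nose0 [154.6 126.6] armpiv [97.1 -1.2]
bar far L [ 96.6 222.6]
bar far R [96.8 82.7]
bar near R [67.1 80.4]
bar near L [ 67.4 221.8]
f far L [ 58.7 229. ]
f far R [57.4 80.8]
f near L [ 38.6 228.3]
f near R [38.8 79.5]
[-29.2  -0.8]
```

>>> carry_out(
  rows=[0,0,0,7.5,2,0,0,0,0,0,6.8,3.9,0,0,0,0,0,5.6,5.5,0,0,0,0,0,4,6.8,0,0,0,0,0,2,7.5,0,0,0,0,0,0.1,7.9,0,0,0,0,0,-2,7.5,0,0,0,0,0,-3.9,6.8,0,0,0,0,0,-5.5,5.6,0,0,0,0,0,-6.8,4,0,0],
)

```text
clock: 9.4
tcp_pos: [528.2, 20.0, 95.2]
eef_rot: [[-1.0, 0.0, -0.016], [0.0, 1.0, -0.001], [0.016, -0.002, -1.0]]
ft_force: [-8.1, -4.9, 7.9]
opening: 16.3
```

>>> carry_out(
  rows=[0,0,0,-7.5,2,0,0,0,0,0,-7.9,0.1,0,0,0,0,0,-7.5,-2,0,0,0,0,0,-6.8,-3.9,0,0,0,0,0,-5.6,-5.5,0,0,0,0,0,-4,-6.8,0,0,0,0,0,-2,-7.5,0,0,0,0,0,-0.1,-7.9,0,0,0,0,0,2,-7.5,0,0,0,0,0,3.9,-6.8,0,0],
)

```text
clock: 10.4
tcp_pos: [569.1, -19.1, 95.7]
eef_rot: [[-1.0, -0.004, -0.004], [-0.004, 1.0, 0.006], [0.004, 0.006, -1.0]]
ft_force: [5.3, 8.1, -2.9]
opening: 16.2
```

```bash
cat > look.py <<'E'
import sys
from h import *
k=sys.argv[1]
s=arm.read_camera("side");t=arm.read_camera("top")
o=arm.get_obs();print(o['clock'],o['tcp_pos'],o['ft_force'],o['eef_rot'][:,2])
b=np.zeros((560,800,3),'uint8')
b[:560,:480]=cv2.resize(t[110:250,205:325,::-1],None,fx=4,fy=4,interpolation=2)
b[:400,480:]=cv2.resize(s[165:245,315:379,::-1],None,fx=5,fy=5,interpolation=2)
cv2.imwrite(f"pics/l{k}.png",b)
E
python3 look.py 6
```

```text
10.5 [568.3632249  -20.85012646  95.59339877] [ 4.26871536  4.58724343 -0.62170691] [-0.00520041  0.00470564 -0.99997541]
```

View pics/l6.png

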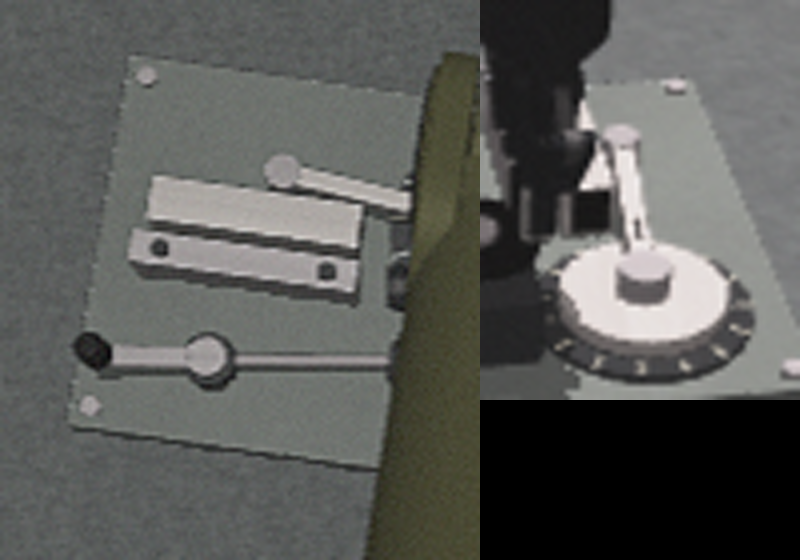

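```bash
python3 arc.py -37.2 7.5 40
```

```text
-37.2 [0, 0, 0, 2.6, -3, 0, 0, 0, 0, 0, 2.9, -2.6, 0, 0, 0, 0, 0, 3.3, -2.2, 0, 0, 0, 0, 0, 3.5, -1.8, 0, 0, 0, 0, 0, 3.7, -1.2, 0, 0, 0, 0, 0, 3.8, -0.8, 0, 0, 0, 0, 0, 3.9, -0.3, 0, 0, 0, 0, 0, 4, 0.2, 0, 0, 0, 0, 0, 3.8, 0.8, 0, 0, 0, 0, 0, 3.7, 1.2, 0, 0]
-112.2 [0, 0, 0, 3.6, 1.7, 0, 0, 0, 0, 0, 3.2, 2.2, 0, 0, 0, 0, 0, 3, 2.6, 0, 0, 0, 0, 0, 2.6, 2.9, 0, 0, 0, 0, 0, 2.2, 3.3, 0, 0, 0, 0, 0, 1.8, 3.5, 0, 0, 0, 0, 0, 1.2, 3.7, 0, 0, 0, 0, 0, 0.8, 3.8, 0, 0, 0, 0, 0, 0.3, 3.9, 0, 0, 0, 0, 0, -0.2, 4, 0, 0]
-187.2 [0, 0, 0, -0.8, 3.8, 0, 0, 0, 0, 0, -1.2, 3.7, 0, 0, 0, 0, 0, -1.7, 3.6, 0, 0, 0, 0, 0, -2.2, 3.2, 0, 0, 0, 0, 0, -2.6, 3, 0, 0, 0, 0, 0, -2.9, 2.6, 0, 0, 0, 0, 0, -3.3, 2.2, 0, 0, 0, 0, 0, -3.5, 1.8, 0, 0, 0, 0, 0, -3.7, 1.2, 0, 0, 0, 0, 0, -3.8, 0.8, 0, 0]
-262.2 [0, 0, 0, -3.9, 0.3, 0, 0, 0, 0, 0, -4, -0.2, 0, 0, 0, 0, 0, -3.8, -0.8, 0, 0, 0, 0, 0, -3.7, -1.2, 0, 0, 0, 0, 0, -3.6, -1.7, 0, 0, 0, 0, 0, -3.2, -2.2, 0, 0, 0, 0, 0, -3, -2.6, 0, 0, 0, 0, 0, -2.6, -2.9, 0, 0, 0, 0, 0, -2.2, -3.3, 0, 0, 0, 0, 0, -1.8, -3.5, 0, 0]
```

>>> carry_out(
  rows=[0,0,0,2.6,-3,0,0,0,0,0,2.9,-2.6,0,0,0,0,0,3.3,-2.2,0,0,0,0,0,3.5,-1.8,0,0,0,0,0,3.7,-1.2,0,0],
)

```text
clock: 11.0
tcp_pos: [554.6, -33.7, 95.8]
eef_rot: [[-1.0, -0.002, -0.0], [-0.002, 1.0, 0.001], [0.0, 0.001, -1.0]]
ft_force: [10.0, 1.7, -5.6]
opening: 16.3
```

>>> carry_out(
  rows=[0,0,0,3.8,-0.8,0,0,0,0,0,3.9,-0.3,0,0,0,0,0,4,0.2,0,0,0,0,0,3.8,0.8,0,0,0,0,0,3.7,1.2,0,0],
)

```text
clock: 11.5
tcp_pos: [534.4, -35.7, 95.7]
eef_rot: [[-1.0, 0.0, -0.002], [0.0, 1.0, -0.003], [0.002, -0.003, -1.0]]
ft_force: [7.9, -4.1, -5.8]
opening: 16.4
```

```bash
python3 look.py 7
```

```text
11.6 [533.79183153 -35.50056385  95.72947526] [ 6.09452057 -3.97763488 -4.5216554 ] [-0.00325099 -0.0024161  -0.9999918 ]
```

View pics/l7.png

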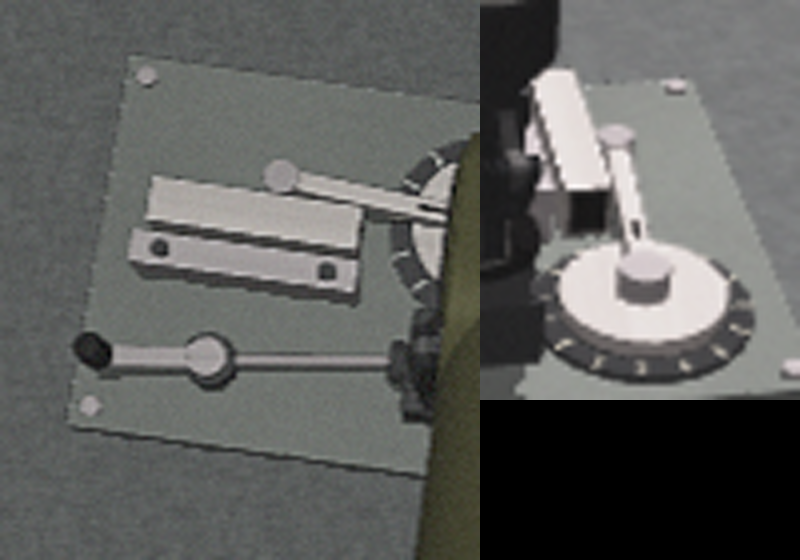

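>>> carry_out(
  rows=[0,0,0,3.6,1.7,0,0,0,0,0,3.2,2.2,0,0,0,0,0,3,2.6,0,0,0,0,0,2.6,2.9,0,0,0,0,0,2.2,3.3,0,0],
)

```text
clock: 12.1
tcp_pos: [518.2, -25.0, 95.6]
eef_rot: [[-1.0, 0.001, -0.006], [0.001, 1.0, -0.005], [0.006, -0.005, -1.0]]
ft_force: [3.8, -8.4, -3.3]
opening: 16.5
```

>>> carry_out(
  rows=[0,0,0,1.8,3.5,0,0,0,0,0,1.2,3.7,0,0,0,0,0,0.8,3.8,0,0,0,0,0,0.3,3.9,0,0,0,0,0,-0.2,4,0,0],
)

```text
clock: 12.6
tcp_pos: [512.0, -6.8, 95.4]
eef_rot: [[-1.0, 0.002, -0.011], [0.002, 1.0, -0.005], [0.011, -0.005, -1.0]]
ft_force: [-2.8, -8.7, 2.7]
opening: 16.6
```

```bash
python3 look.py 8
```

```text
12.7 [511.95318123  -5.7926637   95.37769301] [-2.17481721 -7.17989716  2.85307828] [-0.01145687 -0.00424722 -0.99992535]
```

View pics/l8.png

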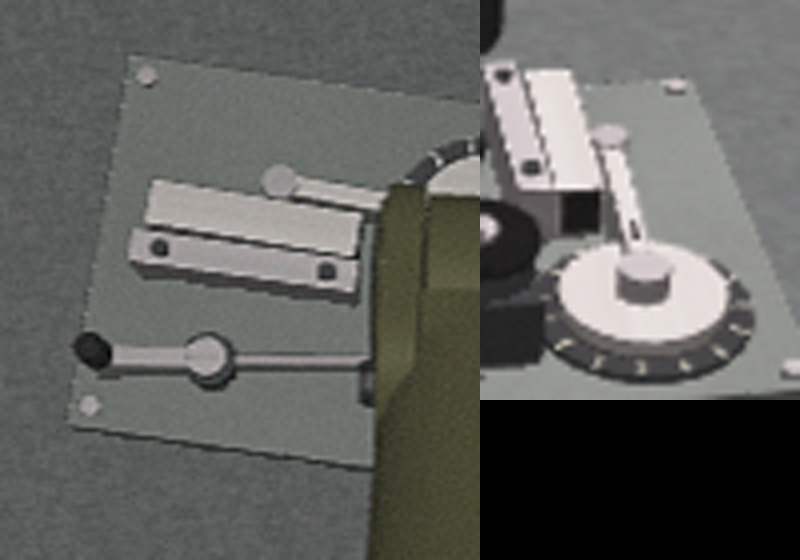

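>>> carry_out(
  rows=[0,0,0,-0.8,3.8,0,0,0,0,0,-1.2,3.7,0,0,0,0,0,-1.7,3.6,0,0,0,0,0,-2.2,3.2,0,0,0,0,0,-2.6,3,0,0],
)

```text
clock: 13.2
tcp_pos: [518.7, 12.2, 95.3]
eef_rot: [[-1.0, 0.001, -0.016], [0.001, 1.0, -0.003], [0.016, -0.003, -1.0]]
ft_force: [-6.9, -5.6, 7.7]
opening: 16.4
```

```bash
python3 look.py 9
```

```text
13.3 [519.22997357  12.89581409  95.28332404] [-6.36750702 -4.30398108  7.21475849] [-0.01466406 -0.00234858 -0.99988972]
```

View pics/l9.png

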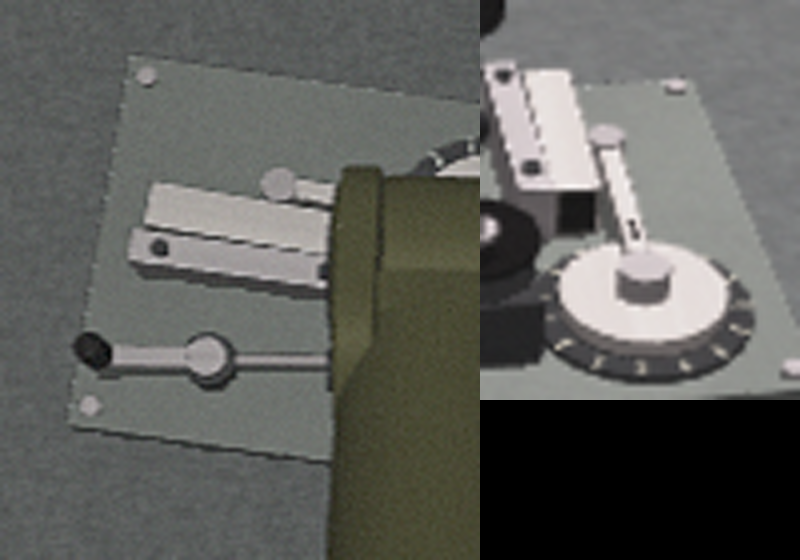

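>>> carry_out(
  rows=[0,0,0,-2.9,2.6,0,0,0,0,0,-3.3,2.2,0,0,0,0,0,-3.5,1.8,0,0],
)

```text
clock: 13.6
tcp_pos: [528.1, 20.0, 95.2]
eef_rot: [[-1.0, 0.0, -0.016], [0.0, 1.0, -0.001], [0.016, -0.001, -1.0]]
ft_force: [-7.7, -3.3, 8.1]
opening: 16.6
```

```bash
python3 look.py 10;  python3 arc.py -247.2 3.75 36
```

```text
13.7 [528.7844826   20.31357061  95.21597271] [-6.07371831 -3.67494376  7.61819389] [-0.01516711 -0.00132294 -0.9998841 ]
-247.2 [0, 0, 0, -1.8, 0.7, 0, 0, 0, 0, 0, -1.9, 0.5, 0, 0, 0, 0, 0, -1.9, 0.5, 0, 0, 0, 0, 0, -1.9, 0.3, 0, 0, 0, 0, 0, -2, 0.2, 0, 0, 0, 0, 0, -1.9, 0.1, 0, 0, 0, 0, 0, -2, -0.1, 0, 0, 0, 0, 0, -2, -0.1, 0, 0, 0, 0, 0, -1.9, -0.3, 0, 0, 0, 0, 0, -1.9, -0.5, 0, 0]
-284.7 [0, 0, 0, -1.9, -0.5, 0, 0, 0, 0, 0, -1.8, -0.7, 0, 0, 0, 0, 0, -1.8, -0.8, 0, 0, 0, 0, 0, -1.8, -0.9, 0, 0, 0, 0, 0, -1.6, -1.1, 0, 0, 0, 0, 0, -1.6, -1.1, 0, 0, 0, 0, 0, -1.6, -1.2, 0, 0, 0, 0, 0, -1.4, -1.4, 0, 0, 0, 0, 0, -1.4, -1.4, 0, 0, 0, 0, 0, -1.2, -1.5, 0, 0]
-322.2 [0, 0, 0, -1.2, -1.6, 0, 0, 0, 0, 0, -1, -1.7, 0, 0, 0, 0, 0, -0.9, -1.7, 0, 0, 0, 0, 0, -0.9, -1.8, 0, 0, 0, 0, 0, -0.7, -1.8, 0, 0, 0, 0, 0, -0.5, -1.9, 0, 0, 0, 0, 0, -0.5, -1.9, 0, 0, 0, 0, 0, -0.3, -1.9, 0, 0, 0, 0, 0, -0.2, -2, 0, 0, 0, 0, 0, -0.1, -1.9, 0, 0]
-359.7 [0, 0, 0, 0.1, -2, 0, 0, 0, 0, 0, 0.1, -2, 0, 0, 0, 0, 0, 0.3, -1.9, 0, 0, 0, 0, 0, 0.5, -1.9, 0, 0, 0, 0, 0, 0.5, -1.9, 0, 0, 0, 0, 0, 0.7, -1.8, 0, 0]
```

View pics/l10.png

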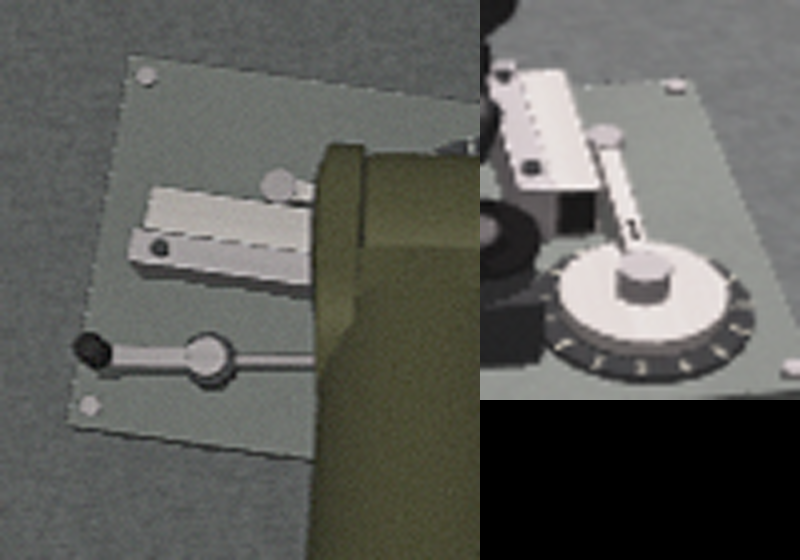

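>>> carry_out(
  rows=[0,0,0,-1.8,0.7,0,0,0,0,0,-1.9,0.5,0,0,0,0,0,-1.9,0.5,0,0,0,0,0,-1.9,0.3,0,0],
)

```text
clock: 14.1
tcp_pos: [535.4, 22.6, 95.2]
eef_rot: [[-1.0, 0.0, -0.017], [0.0, 1.0, -0.001], [0.017, -0.001, -1.0]]
ft_force: [-10.1, -2.7, 10.4]
opening: 16.2
```

>>> carry_out(
  rows=[0,0,0,-2,0.2,0,0,0,0,0,-1.9,0.1,0,0,0,0,0,-2,-0.1,0,0],
)

```text
clock: 14.4
tcp_pos: [540.1, 23.3, 95.0]
eef_rot: [[-1.0, -0.0, -0.02], [-0.0, 1.0, 0.0], [0.02, 0.0, -1.0]]
ft_force: [-13.0, -1.0, 13.0]
opening: 16.6
```

>>> carry_out(
  rows=[0,0,0,-2,-0.1,0,0,0,0,0,-1.9,-0.3,0,0,0,0,0,-1.9,-0.5,0,0],
)

```text
clock: 14.7
tcp_pos: [544.8, 23.3, 94.9]
eef_rot: [[-1.0, -0.001, -0.022], [-0.001, 1.0, 0.001], [0.022, 0.002, -1.0]]
ft_force: [-16.5, 0.2, 15.0]
opening: 16.2
```

```bash
python3 look.py 11
```

```text
14.8 [544.94111687  23.29726821  94.9480025 ] [-14.44796786   0.57389815  15.26996913] [-0.02189542  0.00141258 -0.99975927]
```

View pics/l11.png

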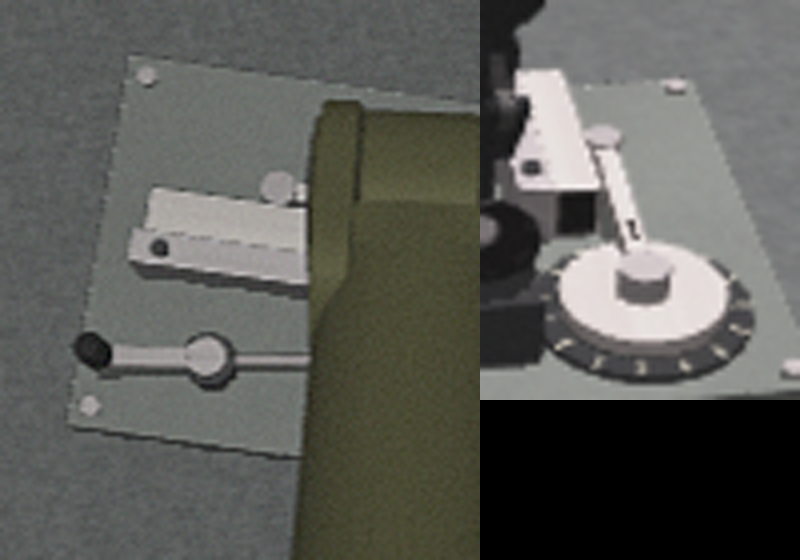

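>>> carry_out(
  rows=[0,0,0,2,0.5,0,0,0,0,0,2,0.5,0,0,0,0,0,0,0,0,0],
)

```text
clock: 15.1
tcp_pos: [543.9, 23.4, 95.2]
eef_rot: [[-1.0, -0.0, -0.014], [-0.0, 1.0, -0.0], [0.014, -0.0, -1.0]]
ft_force: [-6.9, -1.8, 7.0]
opening: 16.4
```

>>> carry_out(
  rows=[0,0,0,0,0,0,0.6,0,0,0,0,0,0,0.6,0,0,0,0,0,0,0.6,0,0,0,0,0,0,0.6],
)

```text
clock: 15.5
tcp_pos: [546.0, 23.4, 95.0]
eef_rot: [[-1.0, 0.0, -0.01], [0.0, 1.0, 0.0], [0.01, 0.0, -1.0]]
ft_force: [-0.4, 0.0, -0.3]
opening: 51.4
```

>>> carry_out(
  rows=[0,0,0,0,0,-40,0.6,0,0,0,0,0,-40,0.6,0,0,0,-1,40,0,0.6,0,0,0,-1,40,0,0.6,0,0,0,-1,40,0,0.6,0,0,0,-1,40,0,0.6,0,0,0,0,40,0,0.6,0,0,8.5,0,0,0,0.6,0,0,8.5,0,0,0,0.6,0,0,8.5,0,0,0,0.6],
)

```text
clock: 16.5
tcp_pos: [550.6, 223.5, 174.7]
eef_rot: [[-0.9, 0.436, -0.01], [0.436, 0.9, -0.0], [0.009, -0.005, -1.0]]
ft_force: [-0.6, 0.3, -0.1]
opening: 51.3
```

>>> carry_out(
  rows=[0,0,8,0,0,0,0.6,0,0,8,0,0,0,0.6,0,0,8,0,0,0,0.6,0,0,8,0,0,0,0.6,0,0,8,0,0,0,0.6,0,0,8,0,0,0,0.6,0,0,8,0,0,0,0.6,0,0,8,0,0,0,0.6,0,0,0.5,0,0,0,0.6,0,0,0,0,0,0,0.6],
)

```text
clock: 17.5
tcp_pos: [550.6, 223.1, 174.9]
eef_rot: [[-0.003, 1.0, -0.01], [1.0, 0.003, -0.0], [-0.0, -0.01, -1.0]]
ft_force: [1.1, -0.1, 0.4]
opening: 51.2
```

```bash
python3 - <<'E'
from h import *
s=arm.read_camera("side");t=arm.read_camera("top")
o=arm.get_obs();print(o['clock'],o['tcp_pos'],o['ft_force'],o['eef_rot'],o['joints'])
b=np.zeros((560,800,3),'uint8')
b[:560,:400]=cv2.resize(t[110:250,205:305,::-1],None,fx=4,fy=4,interpolation=2)
b[:400,400:]=cv2.resize(s[150:230,280:360,::-1],None,fx=5,fy=5,interpolation=2)
cv2.imwrite("pics/l12.png",b)
E
```

```text
17.6 [550.66539001 223.04046155 174.92752407] [-0.67094241 -0.40666539  0.3805176 ] [[-1.93447018e-03  9.99944128e-01 -1.03922608e-02]
 [ 9.99998123e-01  1.93552398e-03  9.13460446e-05]
 [ 1.11455411e-04 -1.03920646e-02 -9.99945995e-01]] [-0.97494013  0.27749462  0.65209896  1.68312599 -0.17981123  1.25061551
 -0.28080629]
```

View pics/l12.png

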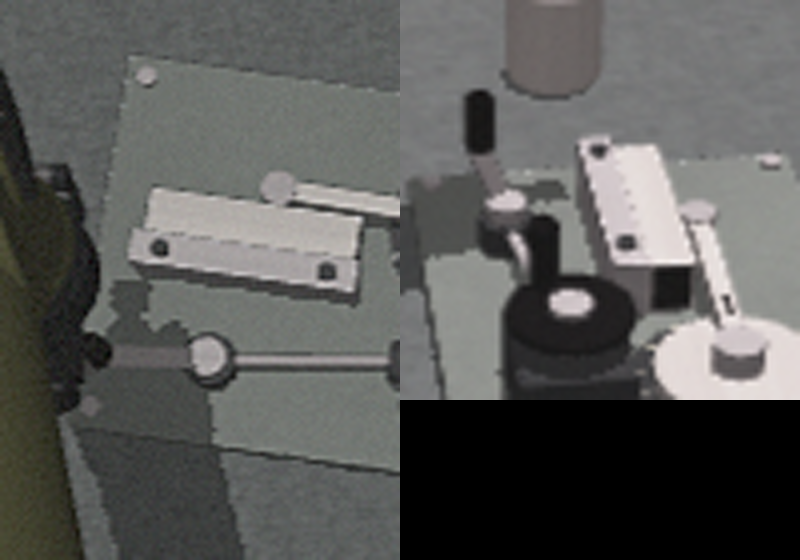

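>>> carry_out(
  rows=[0,0,0,6,0,30,0.6,0,0,0,0,-0.5,30,0.6,0,0,0,0,0,25,0.6,0,0,0,0,0,20,0.6,0,0,0,0,0,10,0.6,0,0,0,0,0,0,0.6],
)

```text
clock: 18.2
tcp_pos: [548.1, 228.5, 58.7]
eef_rot: [[-0.0, 1.0, -0.013], [1.0, 0.0, -0.001], [-0.001, -0.013, -1.0]]
ft_force: [0.1, -0.7, 0.6]
opening: 51.1
```

```bash
cat > l2.py <<'E'
import sys
from h import *
s=arm.read_camera("side");t=arm.read_camera("top")
o=arm.get_obs();print(o['clock'],o['tcp_pos'],o['ft_force'],o['wrist_torque'],o['eef_rot'][:,0],o['joints'][6])
b=np.zeros((560,800,3),'uint8')
b[:560,:400]=cv2.resize(t[110:250,205:305,::-1],None,fx=4,fy=4,interpolation=2)
b[:400,400:]=cv2.resize(s[150:230,280:360,::-1],None,fx=5,fy=5,interpolation=2)
cv2.imwrite(f"pics/l{sys.argv[1]}.png",b)
E
python3 l2.py 13
```

```text
18.3 [549.6537504  229.09950496  60.82446242] [-0.35278903  0.00529823  0.49821626] [-0.02207856 -0.03002919 -0.05640049] [6.98418625e-05 9.99999838e-01 5.64592191e-04] -0.22892702577289925
```

View pics/l13.png

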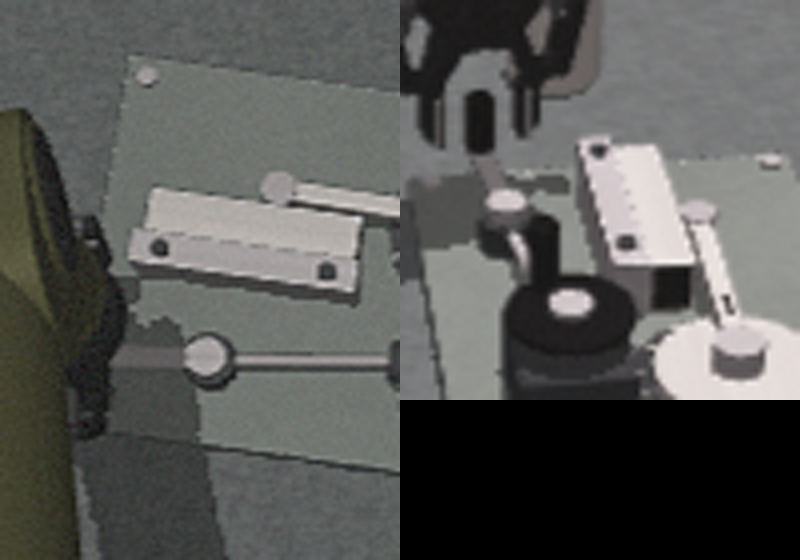

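>>> carry_out(
  rows=[0,0,0,0,0,0,0,0,0,0,0,0,0,0,0,0,0,0,0,0,0,0,0,0,0,0,0,0,0,0,0,0,0,0,0],
  force=25,
)

```text
clock: 18.8
tcp_pos: [549.6, 229.3, 61.1]
eef_rot: [[0.0, 1.0, -0.009], [1.0, -0.0, 0.001], [0.001, -0.009, -1.0]]
ft_force: [-0.9, -0.6, 5.0]
opening: 19.2
```

>>> carry_out(
  rows=[0,0,-6,-0.4,-7.3,0,0,0,0,-6,-0.4,-7.3,0,0,0,0,-6,-0.4,-7.3,0,0],
)

```text
clock: 19.1
tcp_pos: [528.8, 226.2, 61.2]
eef_rot: [[-0.313, 0.95, -0.007], [0.95, 0.313, 0.002], [0.004, -0.006, -1.0]]
ft_force: [3.0, 0.8, 1.8]
opening: 19.3
```

```bash
python3 l2.py 14
```

```text
19.2 [527.96367783 225.98727392  61.15503819] [ 0.85771835 -0.21102394  3.64636606] [ 0.1663908  -0.22110367  0.20230627] [-0.30960537  0.95085604  0.00416022] 0.040449112097813836
```

>>> carry_out(
  rows=[0,0,-6,-0.4,-7.3,0,0,0,0,-6,-0.4,-7.3,0,0,0,0,-6,-0.4,-7.3,0,0,0,0,-6,-0.4,-7.3,0,0,0,0,-6,-0.4,-7.3,0,0],
)

```text
clock: 19.7
tcp_pos: [499.4, 207.1, 61.3]
eef_rot: [[-0.745, 0.667, -0.005], [0.667, 0.745, 0.002], [0.005, -0.002, -1.0]]
ft_force: [6.4, 2.2, -2.5]
opening: 19.3
```

>>> carry_out(
  rows=[0,0,-3,-0.1,-3.7,0,0,0,0,-3,-0.1,-3.7,0,0,0,0,-3,-0.1,-3.7,0,0],
)

```text
clock: 20.0
tcp_pos: [492.7, 198.2, 61.2]
eef_rot: [[-0.839, 0.545, -0.005], [0.545, 0.839, 0.002], [0.006, -0.001, -1.0]]
ft_force: [5.6, 2.8, -2.5]
opening: 19.1
```

```bash
python3 l2.py 15
```

```text
20.1 [492.16864012 197.71805807  61.16322468] [ 3.99194687  2.58805271 -0.91951059] [ 0.37540911 -0.98692299  0.16499668] [-0.83758118  0.54627506  0.00642879] 0.6752480247184978
```

View pics/l15.png

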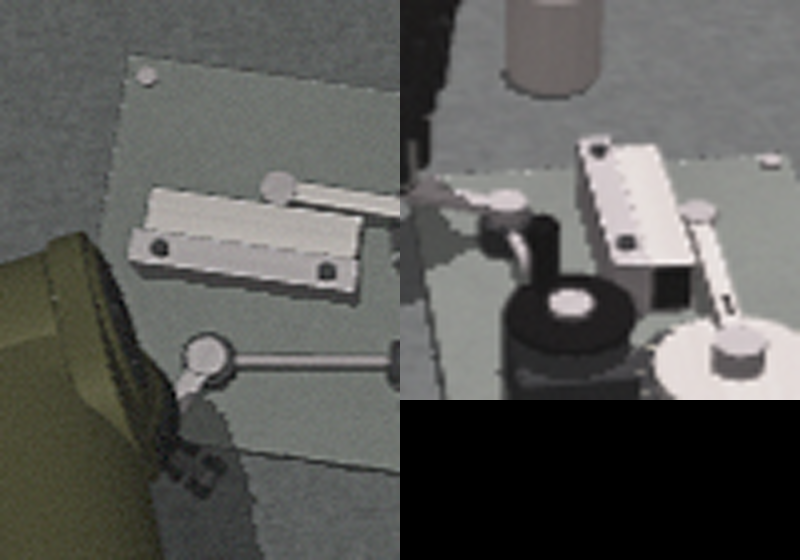

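>>> carry_out(
  rows=[0,0,-2,-0.1,-2.5,0,0,0,0,-2,-0.1,-2.5,0,0,0,0,0,0,-2,0,0],
)

```text
clock: 20.4
tcp_pos: [491.2, 195.6, 61.4]
eef_rot: [[-0.873, 0.487, -0.0], [0.487, 0.873, 0.008], [0.004, 0.007, -1.0]]
ft_force: [14.6, 14.8, -13.3]
opening: 19.1
```

>>> carry_out(
  rows=[0,0,0,0,0,0,0.6,0,0,0,0,0,0,0.6,0,0,0,0,0,0,0.6,0,0,0,0,4,0,0.6,0,0,0,0,0,0,0.6],
)

```text
clock: 20.9
tcp_pos: [488.9, 194.7, 60.5]
eef_rot: [[-0.874, 0.485, -0.011], [0.485, 0.874, 0.0], [0.009, -0.005, -1.0]]
ft_force: [0.3, 0.6, 0.1]
opening: 51.2
```

```bash
python3 l2.py 16
```

```text
21.0 [488.77321193 194.34390425  60.53604948] [-0.93647923  0.392393   -0.25107446] [-0.02595422 -0.00387148 -0.01669969] [-0.8742885   0.48531769  0.00929268] 0.7455696826493724
```

View pics/l16.png

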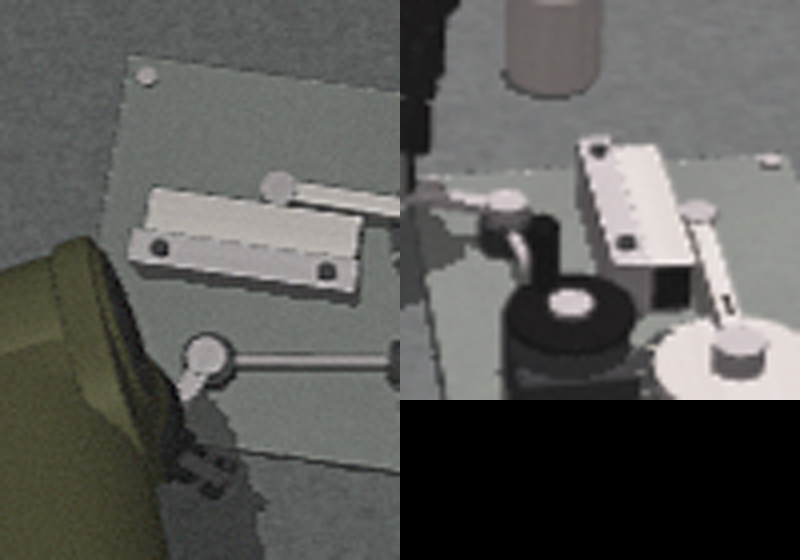

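Free of the knob; lift and move clear to check.

>>> carry_out(
  rows=[0,0,0,0,0,-25,0.6,0,0,0,0,0,-35,0.6,0,0,0,0,0,-40,0.6,0,0,0,0,0,-40,0.6,0,0,0,20,35,0,0.6,0,0,0,20,35,0,0.6,0,0,0,20,35,0,0.6,0,0,0,20,35,0,0.6,0,0,0,0,0,0,0.6],
)

```text
clock: 21.9
tcp_pos: [485.4, 362.8, 199.7]
eef_rot: [[-0.879, 0.477, -0.012], [0.477, 0.879, 0.002], [0.012, -0.004, -1.0]]
ft_force: [-0.8, 0.4, -0.2]
opening: 51.3
```

```bash
python3 - <<'E'
from h import *
s=arm.read_camera("side");t=arm.read_camera("top")
o=arm.get_obs();print(o['clock'],o['tcp_pos'],o['ft_force'])
cv2.imwrite("pics/e_t.png",cv2.resize(t[110:250,205:375,::-1],None,fx=4,fy=4,interpolation=2));cv2.imwrite("pics/e_s.png",s[:,:,::-1])
E
```

```text
22.0 [487.67200524 356.29510153 200.00108913] [ 0.06849971 -0.71920365 -0.10458577]
```

View pics/e_t.png

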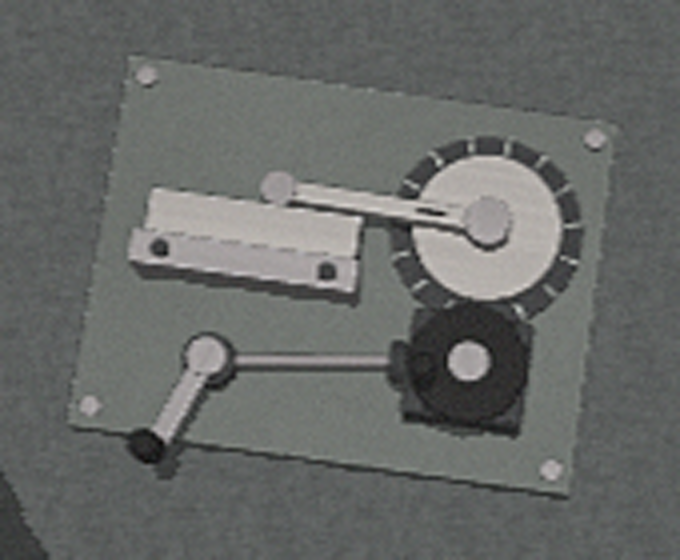

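View pics/e_s.png

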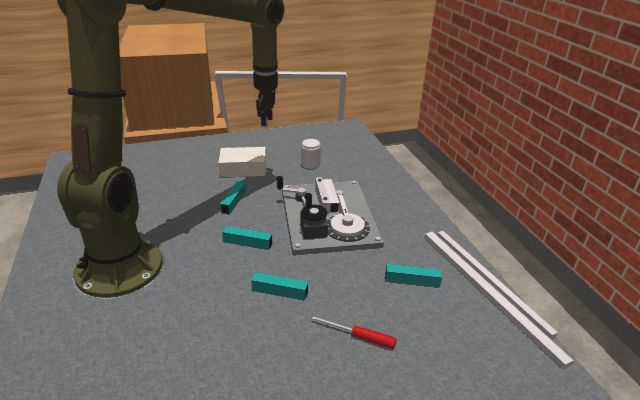

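```bash
python3 - <<'E'
from h import *
p=onz('top',tc(207,355),53)[:2];k=onz('top',tc(146,441),93)[:2]
d=k-p;print(d,np.hypot(*d),np.arctan2(d[1],d[0])-np.pi/2+.14)
y=np.array([.1395,.990]);x=np.array([.990,-.1395]);ax=np.array([541.8,-7.2])
j=lambda q,z:(onz('top',tc(*q),z)[:2]-ax)@x
print('bar far',j((153,188),56),j((363,216),56),'fence',j((133,229),60),j((357,262),60))
print(arm.sign_off())
E
```

```text
[-60.28344804  32.05137903] 68.27433636290823 1.2221286930077633
bar far 88.62337407142985 89.39791235931743 fence 58.721713555757844 57.448420414443156
the job is handed in; nothing more can be done
None
```

The job is done and was handed in at about 22 s of the 69 s allowed. The bar is nipped against the fence, the lock lever is at its end stop, and the gripper touches nothing.

- **Crank:** I wound it clockwise by the knob, about 3.3 turns. Free winding took about 8.5 to 9.5 N. I stopped as soon as the force rose to about 16.5 N while moving (14.4 N holding), then eased off and let go. That is roughly 5 to 8 N over free winding, so about 55 to 90 N of squeeze. The moving peak may be slightly above your 4 to 7 N window, but it is well short of the 140 N that crushes the bar.
- **Lever:** I swung it over until it stopped with about 20 N against it, then released it. The last picture puts it at about 1.22 rad, against 1.2 at the stop.
- **Bar:** its far side measures about 31 mm from the fence face, against 30 mm when home. That difference is within the camera error of about 2 mm. It lies parallel to the fence with the nose on its far side.
- **Other things:** the carton, tin, screwdriver and turquoise bars look unmoved in the last side picture, and no force on the wrist came near its limit. I did not touch the bar itself.

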